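# Free the stuck top cup and set it on its saucer

### The job

The top cup of the pile on the cup stand is stuck by its rubber foot in the cup below. Work it loose and lift it off, keeping it upright and without pulling the cup below up out of the pile, then set it down (do not drop it) in the middle of the saucer and let go. Leave the two other cups in the stand and everything else where it is.

Things in the scene. Friction and masses are not known exactly. Their poses are not given: they have to be found in the camera images.
- cup_top: Top cup of the pile, grey-green ceramic, 62 mm high, about 0.22 kg. Origin: centre of its underside, z up, handle along +x. Foot 47 mm across and 16 mm high; body 62 mm across from 20 mm up to the rim; wall 4 mm, mouth 54 mm. Handle 8 mm thick, 25-58 mm up, reaching 51 mm from the axis. The body stands free above the cup below and can be gripped across, beside the handle
- cup_mid: The cup below, same size, weight and origin; the top cup's origin is 46 mm above it, its foot 16 mm deep in this mouth. Not stuck itself: it sits loose in the bottom cup (1 mm play) and only its weight holds it down. Its handle (+x) is between two rods of the stand, so it turns along with the top cup until the handle meets a rod, about 0.5 rad either side of the stand's +x
- cup_low: Bottom cup of the pile, same size and origin, standing loose on the stand's wooden foot, 46 mm lower than the middle cup, its handle between the same two rods
- stand: Cup stand, fixed: round wooden foot 128 mm across and 12 mm high, four upright 6 mm steel rods 38.5 mm from its axis, ending 118 mm above the table, just below the middle cup's rim (120 mm). Origin: centre of the underside, z up; the gap for the handles is along +x, between the rods at +0.75 and -0.75 rad
- saucer: Loose grey-green saucer, empty, 128 mm across, rim 15 mm high, 0.28 kg. Origin: centre of its underside; its flat middle, 72 mm across, is 5 mm above the origin
- paper_cup_a: White paper cup, 78 mm across the rim, 95 mm high, standing; origin at the centre of its underside. To be left alone
- paper_cup_b: A second such white paper cup. To be left alone
- milk_pitcher: Steel milk pitcher, 76 mm across, 97 mm high, handle along its +x to 68 mm from the axis; origin at the centre of its underside. To be left alone
- bean_jar: Glass jar of coffee beans with a cork, 72 mm across, 88 mm high; origin at the centre of its underside. To be left alone
- tamper: Steel coffee tamper with dark wooden knob, 58 mm across, 82 mm high, standing on the black mat; origin at the centre of its underside. To be left alone
- spoon: Steel spoon 130 mm long lying along its x on the table between stand and saucer. To be left alone
- rubber_foot (a point): Centre of the black rubber band on the top cup's foot, 10 mm above its origin. It sticks in the mouth below with 6 to 12 N until the cup has risen some 8 mm, then is free; the foot is clear at 16 mm. A straight pull brings the cup below too. Rubber resists only the way it slips: while the cup is being turned in the lower one, a slow rise (1 mm per 0.2 rad of slip) takes little pull

How it is judged:
On the way:
1. the top cup is lifted clear of the pile, upright, the cup below still seated (z of cup_top in the frame of stand above 0.124 m and angle between cup_top's own z axis and vertical below 0.35 rad and z of cup_mid in the frame of stand below 0.066 m), for 0.1 s.
At the end, for the whole second after the job is handed in: The freed cup stands upright on the flat middle of the saucer (centres within 12 mm, tilt under 0.1 rad), at rest and let go; the saucer within 40 mm of its start; the two other cups upright in the stand within 12 mm of their starts (horizontal distance between cup_top and saucer below 0.012 m and z of cup_top in the frame of saucer between 0.002 and 0.008 m and angle between each of cup_top, cup_mid, cup_low's own z axis and vertical below 0.1 rad and linear speed of cup_top below 0.03 m/s and distance of saucer from where it was at the start of the episode below 0.04 m and distance of each of cup_mid, cup_low from where it was at the start of the episode below 0.012 m); the robot touches nothing.
It fails at once if the cup below is pulled up more than 8 mm out of the cup it sits in (z of cup_mid in the frame of stand above 0.066 m).
It fails at once if the top cup is tipped more than about 23 degrees (angle between cup_top's own z axis and vertical above 0.4 rad).
It fails at once if the top cup is let fall (moving faster than 0.45 m/s with no finger on it) (contact force between the fingers and cup_top below 0.3 N and linear speed of cup_top above 0.45 m/s).
It fails at once if a bystander (paper cup, milk pitcher, jar, tamper, spoon) is pushed more than 20 mm (distance of any of paper_cup_a, paper_cup_b, milk_pitcher, bean_jar, tamper, spoon from where it was at the start of the episode above 0.02 m).
It also fails if it takes over 72 s, if anything falls off the work surface, if the arm or the gripper's body presses on something with over 40 N, if the wrist force passes 120 N, or if a joint passes its speed limit or range.

### The arm

A 6-joint arm with a two-finger parallel gripper is mounted at the origin on the work surface. World frame = base frame: x ahead of the robot, y to its left, z up, the work surface at z = 0. Lengths are in m, angles in rad, forces in N, time in s.
With the tool pointing down it reaches from about 0.375 to 0.975 m from the base axis. Payload 3.8 kg.
Tool frame: the origin (TCP) lies midway between the tips of the shut fingers; the grasp point (between the pads) lies behind it (robot.hold_point_z is the z of the grasp point in the tool frame, in m); z points along the fingers, y is the direction in which the jaws open and shut (so a half turn about z gives the same grasp; the last joint's range is limited). The gripper opens to 85 mm and grips with 20 to 120 N. Pads are 22 mm wide; open, the fingers measure 114 mm over their backs; the gripper's body (76 mm by 85 mm) begins 54 mm behind the grasp point. The pads swing forward as they close: fully open they stand 13 mm farther back than shut.
Start: joints at [-1.282, 0.264, 1.604, -0, 1.274, -0.037], TCP at [0.216, -0.639, 0.231] pointing down, gripper open.
Joint ranges: [-2.63, 2.63], [-0.94, 2.18], [0.31, 2.57], [-1.31, 4.45], [0, 2.66], [-2.55, 2.55]. Speed limits (rad/s): [2.57, 2.57, 3.14, 3.14, 3.14, 3.14].

### API

Orientations are given as a rotation vector (axis times angle).
In Python, from station import robot gives the robot as it stands. The module is installed in compiled form; this text tells all that it offers.
- The arm moves only by the tool send_rows, never from a script. Its argument "deltas" is a list of rows, each a list of 7 numbers: the finger opening in m, from 0 to 0.0854, then the shift along the tool's x, y, z in m, then the turn, a rotation vector about the tool's x, y, z in degrees. A call has 1 to 20 rows; each row is the pose to reach, as a shift and turn from the pose commanded when the call began, along the tool's axes at that moment; what a row does not reach only later rows make up. A row lasts 1/12 s, in which the tool goes at most 41.7 mm and 7.16 degrees, less where a joint would pass 70% of its speed; a pose out of reach is approached as far as the arm can. A call with a gripper value outside its range is refused whole. The fingers move at their own pace and stop on an object; "newtons" is the grip in N (left out, the last holds). Time passes only in rows, so rows that repeat a pose let the fingers close. It gives the time, the measured TCP pose, the force and the opening at its end, in the units of the state.
- robot.get_state(): the state, without advancing time (a new reading comes with each control period).
- robot.get_image(name): name is "scene" or "top" or "wrist"; returns a dict with "color" (420x560x3 uint8, red, green, blue), "z_map" (420x560 float32, m along the optical axis (not along the pixel's ray), 0 where there is no reading), "intrinsics" (3x3 intrinsics, pixels), "dist_coeffs" ([k1, k2, p1, p2, k3] as OpenCV has them; the pictures are not rectified), "R" (3x3) and "t" (3): a world point X has camera coordinates R X + t. Camera axes: x right, y down, z forward; pixel columns grow to the right and rows downward; lengths in m; the calibration is good to about 2 mm. A picture is of the moment at which its call begins.
- robot.close_job(): hands the job in, once; it reports no verdict.
The state is a dict: "time_s": time; "qpos": joint angles; "dq": joint speeds; "joint_torque": joint torques, N m; "ee_pos": TCP position; "eef_rot": TCP orientation; "force": force on the tool from outside, world axes, zero at the start; "moment": the same for the moment, N m; "grip_width": finger opening in m.
Only numpy, scipy, OpenCV 4.12 (cv2) and the standard library are available. Lean on these libraries where they do the work, as an engineer would, in place of code of your own. Each camera call takes 0.05 s, during which the arm holds its last target.

## Working session

There is one attempt and no reset: what is moved stays moved. The work goes in short steps, Python scripts to look and compute and a tool call to move; the robot and the scene stay as the last step left them, time stands still between calls to the robot, and variables do not carry over. Pictures are saved under pics/ and viewed, and the job is handed in when it is done.

Besides the shell and the picture viewer there is one more tool, called as name(argument=value, ...), one argument or row to a line, values as JSON. send_rows: Moves the arm, as the interface text tells. Its arguments: {"type":"object","properties":{"deltas":{"type":"array","items":{"type":"array","items":{"type":"number"}}},"newtons":{"type":"number"}},"required":["deltas"]}

```bash
mkdir -p pics
python3 - <<'E'
from station import robot
import cv2,numpy as np,pickle
d={}
for n in ["scene","top","wrist"]:
    i=robot.get_image(n); d[n]=i
    cv2.imwrite(f"pics/{n}0.png",i["color"][:,:,::-1])
    print(n,i["intrinsics"].round(1).tolist(),np.round(i["dist_coeffs"],3),(-i["R"].T@i["t"]).round(3),i["R"].round(3).tolist())
pickle.dump(d,open("d0.pkl","wb"))
s=robot.get_state();print(s,robot.hold_point_z)
E
```

```text
scene [[484.8, 0.0, 279.7], [0.0, 484.8, 212.7], [0.0, 0.0, 1.0]] [-0.016  0.     0.     0.     0.   ] [ 1.239 -0.748  1.147] [[0.701, 0.713, 0.01], [0.535, -0.517, -0.668], [-0.471, 0.474, -0.744]]
top [[530.5, 0.0, 279.0], [0.0, 530.5, 206.5], [0.0, 0.0, 1.0]] [-0.105  0.     0.     0.     0.   ] [ 0.473 -0.064  1.616] [[-0.006, -1.0, 0.021], [-0.996, 0.004, -0.089], [0.089, -0.021, -0.996]]
wrist [[333.5, 0.0, 275.1], [0.0, 333.5, 208.2], [0.0, 0.0, 1.0]] [-0.001  0.     0.     0.     0.   ] [ 0.28  -0.619  0.374] [[0.32, -0.948, -0.002], [-0.912, -0.308, 0.27], [-0.256, -0.085, -0.963]]
{'time_s': 0.15, 'qpos': array([-1.28190197e+00,  2.64602821e-01,  1.60510253e+00,  3.15148880e-06,
        1.27368581e+00, -3.69139651e-02]), 'dq': array([ 0.00064172, -0.00162905, -0.00477705,  0.0020466 , -0.00264947,
       -0.00014907]), 'joint_torque': array([ 8.53018646e-04, -5.15905988e+01, -3.67958701e+01, -6.39479322e-05,
        8.02722032e-03, -4.40797564e-06]), 'ee_pos': array([ 0.2158746 , -0.63893412,  0.2302099 ]), 'eef_rot': array([-3.09823855e+00, -5.09227065e-01,  3.50099338e-04]), 'force': array([0.1176569 , 0.38173246, 0.03324398]), 'moment': array([ 0.01802234,  0.01668669, -0.00079505]), 'grip_width': 0.08490900543649195} -0.0187
```

View pics/scene0.png

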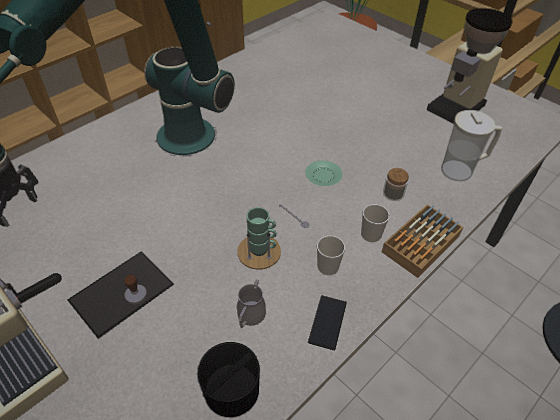

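View pics/top0.png

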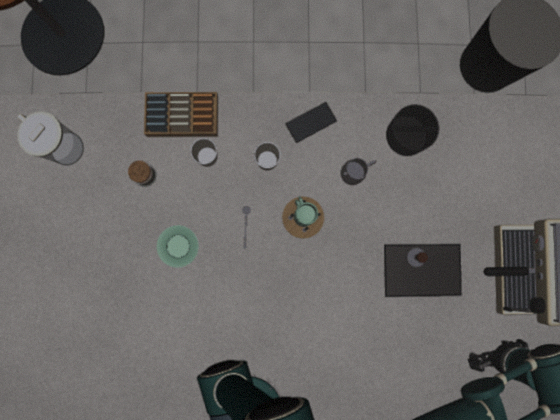

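Scene view: the pile stands at about (258,235) and the saucer at (323,173). Top view: pile at (305,214), saucer at (178,246), handle towards the upper left. Next I'll measure them.

```bash
cat > h.py <<'E'
import numpy as np,cv2
def rays(im,px):
    u=cv2.undistortPoints(np.asarray(px,float).reshape(-1,1,2),im["intrinsics"],im["dist_coeffs"]).reshape(-1,2)
    return np.c_[u,np.ones(len(u))]
def onplane(im,px,z):
    R,t=im["R"],im["t"];c=-R.T@t;d=rays(im,px)@R
    return c+d*((z-c[2])/d[:,2])[:,None]
def cloud(im,mask=None):
    z=im["z_map"];m=z>0
    if mask is not None:m=m&mask
    v,u=np.nonzero(m);X=rays(im,np.c_[u,v])*z[v,u][:,None]
    return (X-im["t"])@im["R"],np.c_[u,v]
def green(im):
    h=cv2.cvtColor(im["color"],cv2.COLOR_RGB2HSV)
    return (h[...,0]>60)&(h[...,0]<100)&(h[...,1]>45)&(h[...,2]>50)
def circ(P):
    A=np.c_[2*P[:,:2],np.ones(len(P))];s=np.linalg.lstsq(A,(P[:,:2]**2).sum(1),rcond=None)[0]
    return s[:2],np.sqrt(s[2]+s[0]**2+s[1]**2)
E
python3 - <<'E'
import pickle;from h import *
d=pickle.load(open("d0.pkl","rb"))
for n in ["top","scene"]:
    im=d[n];m=green(im)
    nl,lab,st,ce=cv2.connectedComponentsWithStats(m.astype(np.uint8))
    for k in range(1,nl):
        if st[k,4]<60: continue
        P,px=cloud(im,lab==k)
        print(n,st[k],ce[k].round(1),"med",np.median(P,0).round(3),"min",P.min(0).round(3),"max",P.max(0).round(3))
im=d["top"]
c=im["color"][:,:,::-1]
a=cv2.resize(c[180:250,260:350],None,fx=8,fy=8,interpolation=cv2.INTER_CUBIC);cv2.imwrite("pics/tz.png",a)
c=d["scene"]["color"][:,:,::-1]
a=cv2.resize(c[190:280,220:310],None,fx=6,fy=6,interpolation=cv2.INTER_CUBIC);cv2.imwrite("pics/sz.png",a)
E
```

```text
top [296 199  21  26 188] [302.8 212.8] med [ 0.588 -0.161  0.125] min [ 0.554 -0.197  0.091] max [ 0.624 -0.142  0.171]
top [ 157  226   41   41 1079] [177.3 245.9] med [0.498 0.21  0.01 ] min [ 0.438  0.149 -0.004] max [0.558 0.27  0.025]
top [544 357  16   8  73] [552.9 360.5] med [ 0.26  -0.614  0.619] min [ 0.253 -0.628  0.611] max [ 0.268 -0.599  0.623]
top [506 363  29  24 148] [522.7 374. ] med [ 0.237 -0.563  0.606] min [ 0.192 -0.616  0.534] max [ 0.254 -0.517  0.621]
top [548 365  12  38 214] [555.8 379.1] med [ 0.228 -0.623  0.614] min [ 0.177 -0.63   0.607] max [ 0.252 -0.608  0.62 ]
top [205 374  17  22  95] [212.4 382.2] med [0.166 0.073 0.314] min [0.131 0.05  0.303] max [0.183 0.091 0.322]
top [253 378  25  20 192] [264.3 387.2] med [ 0.076 -0.051  0.01 ] min [ 0.047 -0.089  0.002] max [ 0.199 -0.018  0.571]
top [477 387  28  26 243] [492.7 398. ] med [ 0.21  -0.473  0.666] min [ 0.181 -0.492  0.657] max [ 0.226 -0.442  0.675]
scene [  3   0  43  22 562] [24.8  7.9] med [ 0.18  -0.436  0.686] min [ 0.137 -0.468  0.667] max [ 0.198 -0.39   0.697]
scene [  0  15  32  3
[... 238 characters left out ...]
 18 93] [ 5.1 66.7] med [ 0.239 -0.53   0.617] min [ 0.228 -0.549  0.608] max [ 0.251 -0.514  0.625]
scene [173  64  17  20 118] [181.2  75.6] med [ 0.07  -0.023  0.294] min [ 0.049 -0.044  0.271] max [0.087 0.015 0.317]
scene [188  70  40  27 269] [203.5  85.8] med [ 0.166 -0.011  0.29 ] min [ 0.102 -0.032  0.268] max [0.199 0.082 0.321]
scene [157 119  58  36 779] [186.1 141.1] med [ 0.054 -0.045  0.014] min [-0.098 -0.108  0.001] max [0.109 0.102 0.07 ]
scene [305 161  37  25 704] [323.4 172.9] med [0.493 0.212 0.011] min [ 0.436  0.144 -0.   ] max [0.56  0.269 0.022]
scene [247 207  29  30 258] [260.9 221.9] med [ 0.592 -0.162  0.137] min [ 0.552 -0.204  0.09 ] max [ 0.631 -0.144  0.173]
```

View pics/tz.png

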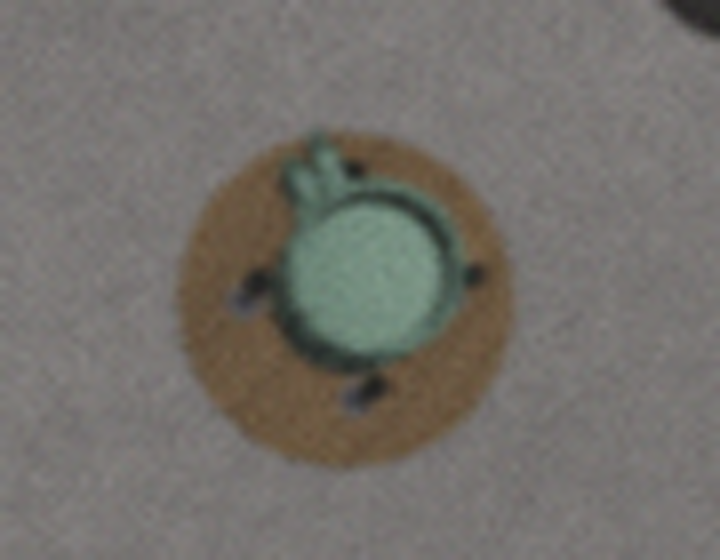

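View pics/sz.png

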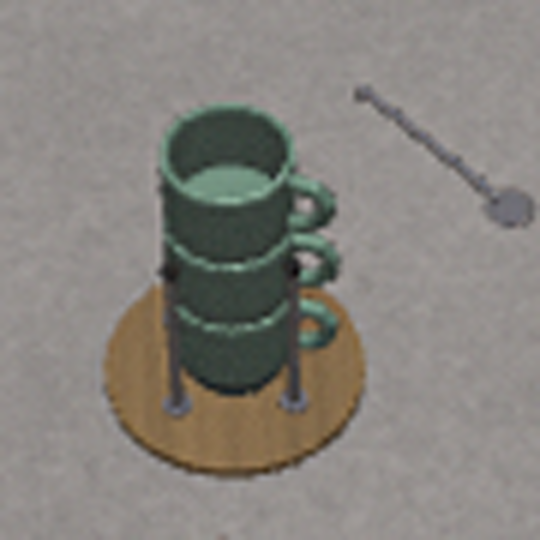

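Run:
```python
import pickle;from h import *
d=pickle.load(open("d0.pkl","rb"))
t=d["top"];f=lambda x,y:(260+(x+.5)/8-.5,180+(y+.5)/8-.5)
p=lambda pts,z:onplane(t,[f(*q) for q in pts],z).round(4).tolist()
print("rim c",p([(370,272)],.166),"foot c",p([(347,298)],.012))
R=np.array(p([(355,170),(477,272),(260,280),(375,385)],.118));print("rods",R.tolist(),R.mean(0))
print("yaw rods",np.arctan2(R[:,1]-R[:,1].mean(),R[:,0]-R[:,0].mean()))
print("handle top tip",p([(322,145)],.146),"mid",p([(293,175)],.1))
# scene rim: ellipse in zoom: left160,right297, top105,bottom ~205
s=d["scene"];g=lambda x,y:(220+(x+.5)/6-.5,190+(y+.5)/6-.5)
print("scene rim", onplane(s,[g(160,160),g(296,160),g(229,104),g(229,203)],.166).round(4).tolist())
# saucer rim/contours
for n in["top","scene"]:
    im=d[n];m=green(im);nl,lab,st,ce=cv2.connectedComponentsWithStats(m.astype(np.uint8))
    k=[k for k in range(1,nl) if 600<st[k,4]<1200 and (abs(ce[k]-[177,246]).sum()<5 or abs(ce[k]-[323,173]).sum()<5)][0]
    c=max(cv2.findContours((lab==k).astype(np.uint8),cv2.RETR_EXTERNAL,cv2.CHAIN_APPROX_NONE)[0],key=len).reshape(-1,2)
    c=cv2.convexHull(c).reshape(-1,2)
    P=onplane(im,c,.013);print(n,"saucer",circ(P))
```

```text
rim c [[0.5829, -0.1686, 0.166]] foot c [[0.5848, -0.1708, 0.012]]
rods [[0.6229, -0.1671, 0.118], [0.5864, -0.2101, 0.118], [0.5839, -0.133, 0.118], [0.5465, -0.1734, 0.118]] [ 0.584925 -0.1709    0.118   ]
yaw rods [ 0.09973383 -1.53318652  1.59783459 -3.07662242]
handle top tip [[0.6289, -0.1537, 0.146]] mid [[0.623, -0.146, 0.1]]
scene rim [[0.5652, -0.1971, 0.166], [0.6077, -0.1531, 0.166], [0.5616, -0.1516, 0.166], [0.6055, -0.1921, 0.166]]
top saucer (array([0.49875668, 0.2097041 ]), np.float64(0.060489095145131275))
scene saucer (array([0.49431648, 0.20948047]), np.float64(0.06152985129861828))
```

```bash
cat >> h.py <<'E'
from scipy.spatial.transform import Rotation as Ro
def Rdown(xyaw): # tool x at xyaw, z down
    c,s=np.cos(xyaw),np.sin(xyaw);return np.array([[c,s,0],[s,-c,0],[0,0,-1]])
def delta(st,pos,xyaw):
    R=Ro.from_rotvec(st["eef_rot"]).as_matrix()
    dp=R.T@(np.asarray(pos)-st["ee_pos"]);dr=Ro.from_matrix(R.T@Rdown(xyaw)).as_rotvec(degrees=True)
    return (dp*1000).round(1),dr.round(2)
def now(st):
    R=Ro.from_rotvec(st["eef_rot"]).as_matrix()
    return st["ee_pos"].round(4),np.arctan2(R[1,0],R[0,0]).round(4),st["qpos"].round(3),st["force"].round(2),st["moment"].round(2),round(float(st["grip_width"]),4),round(st["time_s"],2)
E
python3 - <<'E'
from station import robot
from h import *
s=robot.get_state();print(now(s),delta(s,[.5845,-.171,.28],.326+1.75),delta(s,[.5845,-.171,.28],.326))
E
```

```text
(array([ 0.2159, -0.6389,  0.2302]), np.float64(0.3258), array([-1.282,  0.265,  1.605,  0.   ,  1.274, -0.037]), array([0.12, 0.38, 0.03]), array([ 0.02,  0.02, -0.  ]), 0.0849, 0.15) (array([ 499. , -325.4,  -49.2]), array([-7.0000e-02, -9.0000e-02, -1.0028e+02])) (array([ 499. , -325.4,  -49.2]), array([-0.1 , -0.  , -0.01]))
```

send_rows(
  deltas=[
    [0.085, 0.499, -0.3254, -0.05, 0, 0, -120],
    [0.085, 0.499, -0.3254, -0.05, 0, 0, -120],
    [0.085, 0.499, -0.3254, -0.05, 0, 0, -120],
    [0.085, 0.499, -0.3254, -0.05, 0, 0, -120],
    [0.085, 0.499, -0.3254, -0.05, 0, 0, -120],
    [0.085, 0.499, -0.3254, -0.05, 0, 0, -120],
    [0.085, 0.499, -0.3254, -0.05, 0, 0, -120],
    [0.085, 0.499, -0.3254, -0.05, 0, 0, -120],
    [0.085, 0.499, -0.3254, -0.05, 0, 0, -120],
    [0.085, 0.499, -0.3254, -0.05, 0, 0, -120],
    [0.085, 0.499, -0.3254, -0.05, 0, 0, -120],
    [0.085, 0.499, -0.3254, -0.05, 0, 0, -120],
    [0.085, 0.499, -0.3254, -0.05, 0, 0, -120],
    [0.085, 0.499, -0.3254, -0.05, 0, 0, -120],
    [0.085, 0.499, -0.3254, -0.05, 0, 0, -120],
    [0.085, 0.499, -0.3254, -0.05, 0, 0, -120],
    [0.085, 0.499, -0.3254, -0.05, 0, 0, -120],
    [0.085, 0.499, -0.3254, -0.05, 0, 0, -120],
    [0.085, 0.499, -0.3254, -0.05, 0, 0, -120],
  ],
)

```text
time_s: 1.73
ee_pos: [0.5845, -0.1713, 0.2808]
eef_rot: [-1.112, -2.937, 0.0]
force: [0.5, 0.4, -0.5]
grip_width: 0.0849
```

```bash
cat > look.py <<'E'
import sys,pickle
from station import robot
from h import *
n,tag=sys.argv[1:3]
im=robot.get_image(n);pickle.dump(im,open(tag+".pkl","wb"));cv2.imwrite(f"pics/{tag}.png",im["color"][:,:,::-1])
print(now(robot.get_state()))
E
python3 look.py wrist w1
```

```text
(array([ 0.5844, -0.1715,  0.2809]), np.float64(2.4174), array([-0.326,  0.114,  1.69 , -0.   ,  1.339, -1.173]), array([ 0.89, -0.23, -0.65]), array([ 0.  ,  0.01, -0.  ]), 0.0852, 1.78)
```

View pics/w1.png

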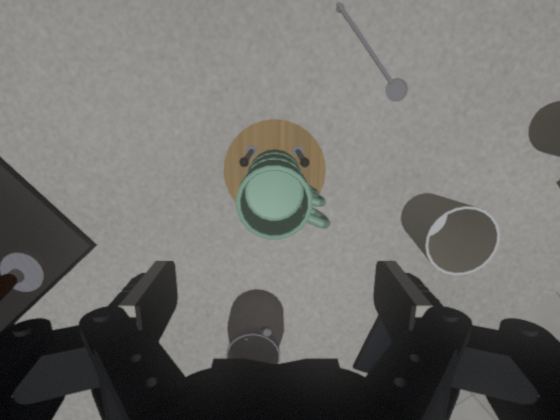

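The wrist view shows the top cup's rim at about (275,201) and its handle tip at (326,219). I'll fit the rim in this view, then take a second one.

```bash
cat > rim.py <<'E'
import sys,pickle
from h import *
im=pickle.load(open(sys.argv[1]+".pkl","rb"));z=float(sys.argv[2])
P,px=cloud(im,green(im))
s=np.abs(P[:,2]-z)<.006
Q=onplane(im,px[s],z)
c0=np.median(Q[:,:2],0)
# handle points of top cup: z .125-.165, far from axis
rim=Q[np.hypot(*(Q[:,:2]-c0).T)<.036]
h=cv2.convexHull((rim[:,:2]*1e4).astype(np.float32)).reshape(-1,2)/1e4
c,r=cv2.minEnclosingCircle((h*1e3).astype(np.float32))
print("n",s.sum(),"rim circfit",circ(h)[0].round(4),circ(h)[1].round(4),"minenc",np.round(np.array(c)/1e3,4),r/1e3)
cc=circ(h)[0]
for lo,hi,nm in[(z-.04,z-.005,"top"),(z-.086,z-.052,"mid")]:
    rr=np.hypot(*(P[:,:2]-cc).T)
    H=P[(rr>.038)&(rr<.06)&(P[:,2]>lo)&(P[:,2]<hi)]
    if len(H): print(nm,"handle",len(H),"mean",H.mean(0).round(4),"yaw",np.arctan2(*(H.mean(0)[:2]-cc)[::-1]).round(3),"z",H[:,2].min().round(3),H[:,2].max().round(3))
E
python3 rim.py w1 .166
python3 - <<'E'
import cv2
a=cv2.imread("pics/w1.png")[110:250,210:340];cv2.imwrite("pics/w1z.png",cv2.resize(a,None,fx=4,fy=4,interpolation=cv2.INTER_CUBIC))
E
```

```text
n 970 rim circfit [ 0.5875 -0.1691] 0.0326 minenc [ 0.5871 -0.1645] 0.03588871765136719
top handle 6 mean [ 0.6263 -0.1533  0.1596] yaw 0.386 z 0.158 0.161
mid handle 4 mean [ 0.6234 -0.1467  0.1125] yaw 0.557 z 0.111 0.113
```

View pics/w1z.png

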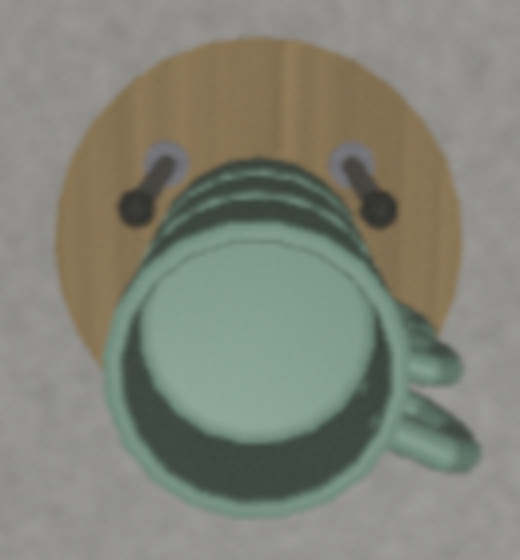

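```bash
cat > man.py <<'E'
import pickle
from h import *
def man(tag,org,f,pts,z):
    im=pickle.load(open(tag+".pkl","rb"))
    return onplane(im,[(org[0]+(x+.5)/f-.5,org[1]+(y+.5)/f-.5) for x,y in pts],z)
E
python3 - <<'E'
from man import *
a=("w1",(210,110),4)
r=man(*a,[(106,365),(409,365),(257,221),(257,517)],.166);c,R=circ(r);print("rim",c,R)
h=man(*a,[(465,450),(404,425)],.162);print("top handle",h, [np.arctan2(*(q[:2]-c)[::-1]) for q in h])
h=man(*a,[(445,365)],.116);print("mid handle",h,[np.arctan2(*(q[:2]-c)[::-1]) for q in h])
t=man(*a,[(136,209),(379,209)],.118);print("rods",t)
w=man(*a,[(57,240),(461,240),(258,37)],.012);print("foot",circ(w))
print("mouth bottom inside", )
E
```

```text
rim [ 0.58275843 -0.17372883] 0.030532339444421106
top handle [[ 0.62423813 -0.1531094   0.162     ]
 [ 0.61171613 -0.15909966  0.162     ]] [np.float64(0.46132221803847173), np.float64(0.46779148638371315)]
mid handle [[ 0.62059292 -0.14761913  0.116     ]] [np.float64(0.6040528105085092)]
rods [[ 0.5443115  -0.17719712  0.118     ]
 [ 0.58133436 -0.13535184  0.118     ]]
foot (array([ 0.58227574, -0.17336617]), np.float64(0.06291242829346706))
mouth bottom inside
```

send_rows(
  deltas=[
    [0.085, 0, 0, 0, 0, 0, -68],
    [0.085, 0, 0, 0, 0, 0, -68],
    [0.085, 0, 0, 0, 0, 0, -68],
    [0.085, 0, 0, 0, 0, 0, -68],
    [0.085, 0, 0, 0, 0, 0, -68],
    [0.085, 0, 0, 0, 0, 0, -68],
    [0.085, 0, 0, 0, 0, 0, -68],
    [0.085, 0, 0, 0, 0, 0, -68],
    [0.085, 0, 0, 0, 0, 0, -68],
    [0.085, 0, 0, 0, 0, 0, -68],
    [0.085, 0, 0, 0, 0, 0, -68],
    [0.085, 0, 0, 0, 0, 0, -68],
  ],
)

```text
time_s: 2.78
ee_pos: [0.5844, -0.1719, 0.2812]
eef_rot: [0.718, -3.058, -0.0]
force: [-0.6, -0.1, -0.3]
grip_width: 0.085
```

```bash
python3 look.py wrist w2
python3 - <<'E'
import cv2
a=cv2.imread("pics/w2.png")[110:250,210:340];cv2.imwrite("pics/w2z.png",cv2.resize(a,None,fx=4,fy=4,interpolation=cv2.INTER_CUBIC))
E
```

```text
(array([ 0.5844, -0.1718,  0.2812]), np.float64(-2.6798), array([-0.327,  0.113,  1.689,  0.   ,  1.339, -2.359]), array([-0.21, -0.84,  0.09]), array([0.03, 0.05, 0.01]), 0.0853, 2.83)
```

View pics/w2z.png

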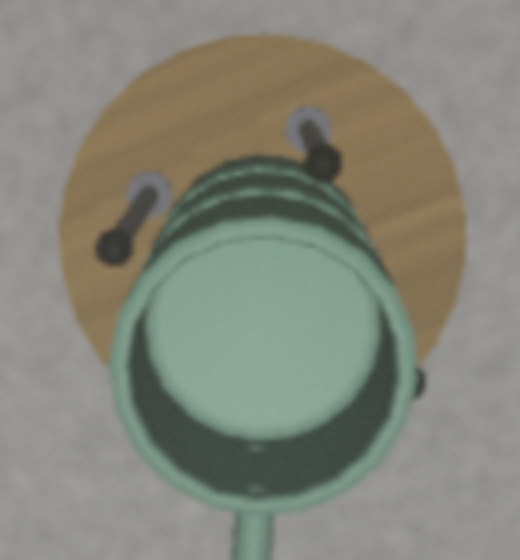

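```bash
python3 - <<'E'
from man import *
a=("w2",(210,110),4)
r=man(*a,[(111,362),(415,362),(263,217),(263,511)],.166);c,R=circ(r);print("rim",c,R)
h=man(*a,[(253,545),(254,515)],.162);print("top handle",h, [np.arctan2(*(q[:2]-c)[::-1]) for q in h])
w=man(*a,[(60,235),(466,235),(263,35)],.012);print("foot",circ(w))
E
python3 - <<'E'
import cv2
a=cv2.imread("pics/w2.png")[200:300,230:320];cv2.imwrite("pics/w2y.png",cv2.resize(a,None,fx=6,fy=6,interpolation=cv2.INTER_CUBIC))
E
```

```text
rim [ 0.58234569 -0.17409901] 0.030470531162750853
top handle [[ 0.61876498 -0.15836526  0.162     ]
 [ 0.61260694 -0.16117439  0.162     ]] [np.float64(0.4077990621261953), np.float64(0.4036491798357202)]
foot (array([ 0.58248947, -0.17390888]), np.float64(0.06326632999977304))
```

View pics/w2y.png

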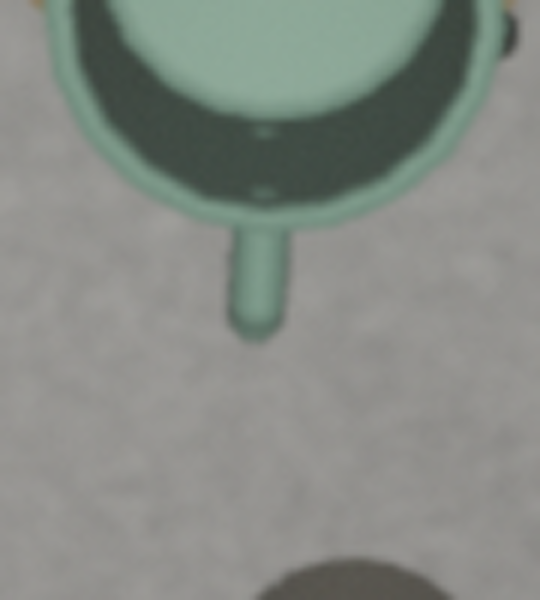

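Run:
```python
from station import robot
from h import *
s=robot.get_state();print(delta(s,[.5825,-.1738,.122],.43-np.pi))
```

```text
(array([  2.6,  -0.9, 159.2]), array([ 0.  , -0.  ,  1.82]))
```

send_rows(
  deltas=[
    [0.085, 0.0026, -0.0009, 0.03, 0, 0, 1.8],
    [0.085, 0.0026, -0.0009, 0.06, 0, 0, 1.8],
    [0.085, 0.0026, -0.0009, 0.08, 0, 0, 1.8],
    [0.085, 0.0026, -0.0009, 0.1, 0, 0, 1.8],
    [0.085, 0.0026, -0.0009, 0.115, 0, 0, 1.8],
    [0.085, 0.0026, -0.0009, 0.13, 0, 0, 1.8],
    [0.085, 0.0026, -0.0009, 0.14, 0, 0, 1.8],
    [0.085, 0.0026, -0.0009, 0.15, 0, 0, 1.8],
    [0.085, 0.0026, -0.0009, 0.159, 0, 0, 1.8],
    [0.085, 0.0026, -0.0009, 0.159, 0, 0, 1.8],
    [0.085, 0.0026, -0.0009, 0.159, 0, 0, 1.8],
  ],
)

```text
time_s: 3.75
ee_pos: [0.5826, -0.1734, 0.122]
eef_rot: [0.676, -3.068, -0.001]
force: [0.0, 0.6, 1.1]
grip_width: 0.0849
```

```bash
python3 look.py wrist w3
```

```text
(array([ 0.5831, -0.1736,  0.1228]), np.float64(-2.7079), array([-0.33 ,  0.228,  1.858,  0.   ,  1.055, -2.335]), array([ 0.59, -0.12,  0.47]), array([-0.04,  0.03, -0.04]), 0.0851, 3.8)
```

View pics/w3.png

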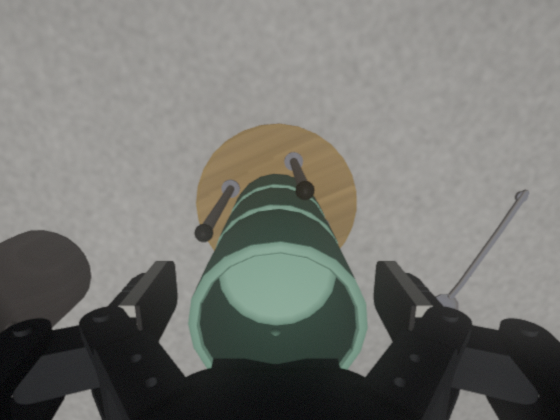

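Run:
```python
import cv2
a=cv2.imread("pics/w3.png")[225:365,170:390];cv2.imwrite("pics/w3z.png",cv2.resize(a,None,fx=3.6,fy=3.6,interpolation=cv2.INTER_CUBIC))
```

```text
(no output)
```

View pics/w3z.png

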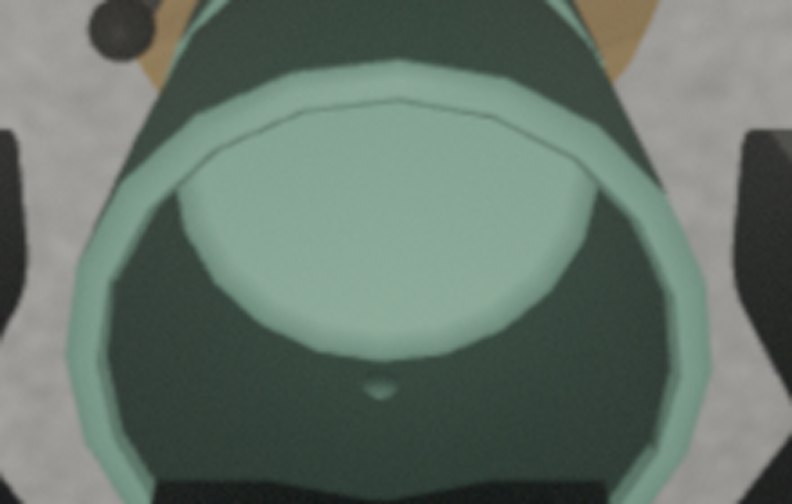

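The rim is centred at column 278 and the fingers at 275.7, so the tool is about 0.8 mm off. I'll shift +y 0.8 mm and close.

send_rows(
  deltas=[
    [0.085, 0, 0.0008, 0, 0, 0, 0],
    [0.072, 0, 0.0008, 0, 0, 0, 0],
    [0.066, 0, 0.0008, 0, 0, 0, 0],
    [0.062, 0, 0.0008, 0, 0, 0, 0],
    [0.058, 0, 0.0008, 0, 0, 0, 0],
    [0.054, 0, 0.0008, 0, 0, 0, 0],
    [0.05, 0, 0.0008, 0, 0, 0, 0],
    [0.05, 0, 0.0008, 0, 0, 0, 0],
    [0.05, 0, 0.0008, 0, 0, 0, 0],
  ],
  newtons=60,
)

```text
time_s: 4.55
ee_pos: [0.5829, -0.1727, 0.1235]
eef_rot: [-0.676, 3.067, -0.001]
force: [-1.4, 1.4, 5.9]
grip_width: 0.0616
```

```bash
python3 look.py wrist w4;python3 look.py scene s4;  python3 - <<'E'
import cv2
a=cv2.imread("pics/s4.png")[180:280,200:320];cv2.imwrite("pics/s4z.png",cv2.resize(a,None,fx=5,fy=5,interpolation=cv2.INTER_CUBIC))
E
```

```text
(array([ 0.5829, -0.1727,  0.1236]), np.float64(-2.7076), array([-0.329,  0.226,  1.859,  0.   ,  1.056, -2.334]), array([-1.13,  1.29,  5.23]), array([ 0.23,  0.24, -0.03]), 0.0619, 4.6)
(array([ 0.583 , -0.1727,  0.1236]), np.float64(-2.7076), array([-0.329,  0.226,  1.859,  0.   ,  1.056, -2.334]), array([-0.66,  0.99,  5.15]), array([0.19, 0.26, 0.01]), 0.0616, 4.65)
```

View pics/w4.png

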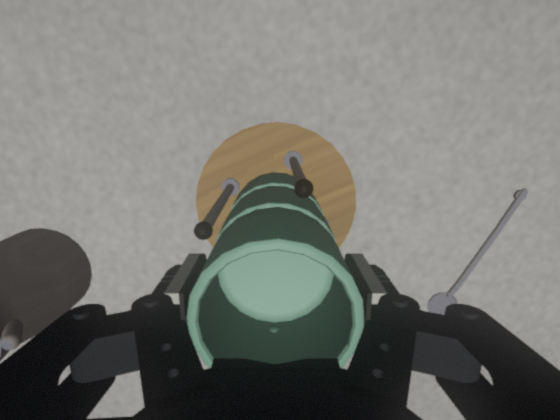

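View pics/s4z.png

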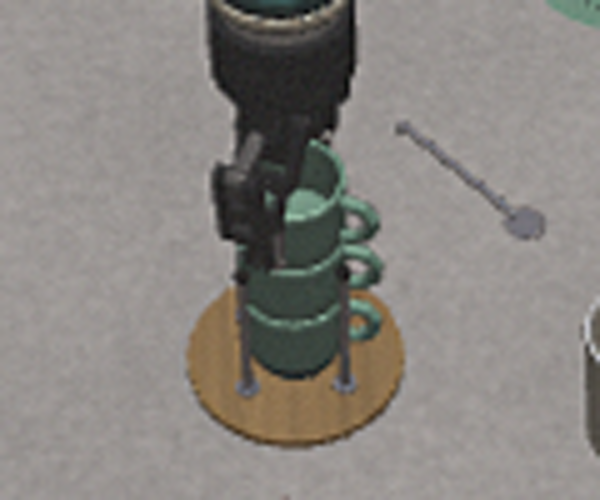

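send_rows(
  deltas=[
    [0.05, 0, 0, 0, 0, 0, 3],
    [0.05, 0, 0, 0, 0, 0, 6],
    [0.05, 0, 0, 0, 0, 0, 9],
    [0.05, 0, 0, 0, 0, 0, 12],
    [0.05, 0, 0, 0, 0, 0, 15],
    [0.05, 0, 0, 0, 0, 0, 18],
  ],
)

```text
time_s: 5.15
ee_pos: [0.5836, -0.1731, 0.1236]
eef_rot: [-0.185, 3.133, -0.002]
force: [0.9, 0.4, 2.5]
grip_width: 0.0615
```

```bash
python3 look.py scene s5;  python3 - <<'E'
import cv2
a=cv2.imread("pics/s5.png")[180:280,200:320];cv2.imwrite("pics/s5z.png",cv2.resize(a,None,fx=5,fy=5,interpolation=cv2.INTER_CUBIC))
E
```

```text
(array([ 0.5837, -0.1732,  0.1236]), np.float64(-3.0262), array([-0.329,  0.226,  1.858, -0.   ,  1.054, -2.015]), array([-0.19, -0.09,  2.19]), array([-0.14, -0.07,  0.  ]), 0.0616, 5.2)
```

View pics/s5z.png

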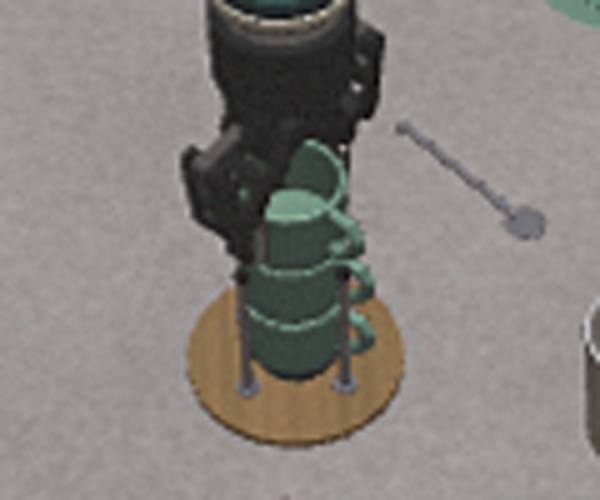

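send_rows(
  deltas=[
    [0.05, 0, 0, 0, 0, 0, 4],
    [0.05, 0, 0, 0, 0, 0, 8],
    [0.05, 0, 0, 0, 0, 0, 12],
    [0.05, 0, 0, 0, 0, 0, 16],
  ],
)

```text
time_s: 5.53
ee_pos: [0.5837, -0.1731, 0.1236]
eef_rot: [0.253, 3.128, -0.001]
force: [-0.0, 0.4, 5.9]
grip_width: 0.0616
```

```bash
python3 look.py scene s6;  python3 - <<'E'
import cv2
a=cv2.imread("pics/s6.png")[180:280,200:320];cv2.imwrite("pics/s6z.png",cv2.resize(a,None,fx=5,fy=5,interpolation=cv2.INTER_CUBIC))
E
```

```text
(array([ 0.5837, -0.1731,  0.1236]), np.float64(2.977), array([-0.329,  0.226,  1.858, -0.   ,  1.054, -1.735]), array([1.48, 0.38, 3.9 ]), array([-0.08, -0.16, -0.06]), 0.0617, 5.58)
```

View pics/s6z.png

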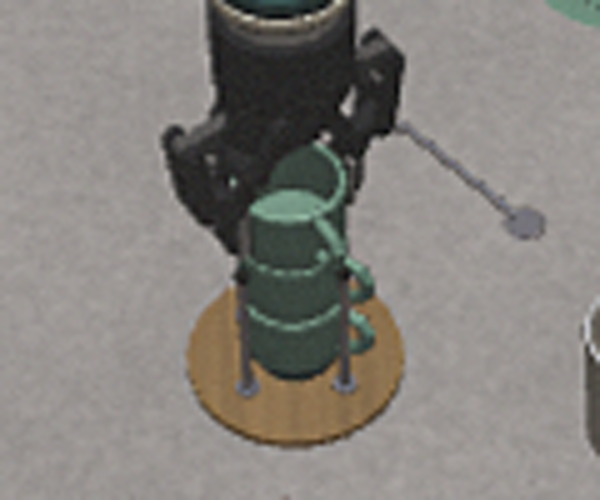

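The middle cup's handle has stopped against the rod and the top cup is slipping in it. Now I'll turn and rise slowly.

send_rows(
  deltas=[
    [0.05, 0, 0, -0.0005, 0, 0, 6],
    [0.05, 0, 0, -0.001, 0, 0, 12],
    [0.05, 0, 0, -0.0015, 0, 0, 18],
    [0.05, 0, 0, -0.002, 0, 0, 24],
    [0.05, 0, 0, -0.0025, 0, 0, 30],
    [0.05, 0, 0, -0.003, 0, 0, 36],
    [0.05, 0, 0, -0.0034, 0, 0, 42],
    [0.05, 0, 0, -0.0038, 0, 0, 48],
    [0.05, 0, 0, -0.0042, 0, 0, 54],
    [0.05, 0, 0, -0.0046, 0, 0, 60],
  ],
)

```text
time_s: 6.42
ee_pos: [0.5821, -0.1714, 0.1256]
eef_rot: [-1.785, -2.583, -0.002]
force: [2.6, 3.1, -3.0]
grip_width: 0.0614
```

```bash
python3 look.py scene s7;  python3 - <<'E'
import cv2
a=cv2.imread("pics/s7.png")[180:280,200:320];cv2.imwrite("pics/s7z.png",cv2.resize(a,None,fx=5,fy=5,interpolation=cv2.INTER_CUBIC))
E
```

```text
(array([ 0.5819, -0.1717,  0.1257]), np.float64(1.9277), array([-3.290e-01,  2.230e-01,  1.858e+00,  1.000e-03,  1.062e+00,
       -6.860e-01]), array([ 0.65, -0.2 , -2.19]), array([ 0.3 , -0.02, -0.04]), 0.0616, 6.47)
```

View pics/s7z.png

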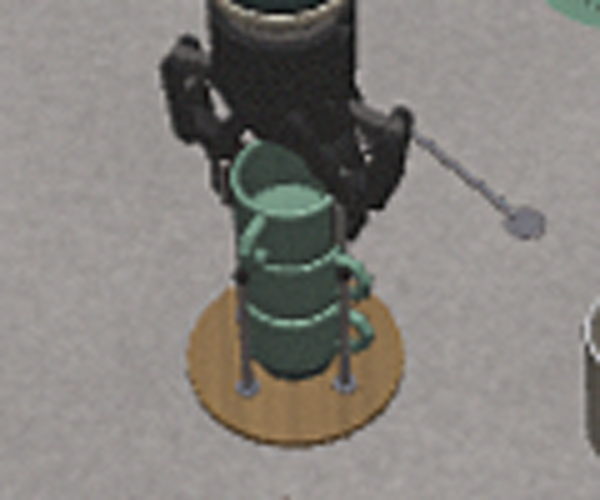

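Force is about the cup's own weight, it has risen 2 mm, and the middle cup hasn't moved. Continuing.

send_rows(
  deltas=[
    [0.05, 0, 0, -0.0005, 0, 0, 6],
    [0.05, 0, 0, -0.001, 0, 0, 12],
    [0.05, 0, 0, -0.0015, 0, 0, 18],
    [0.05, 0, 0, -0.002, 0, 0, 24],
    [0.05, 0, 0, -0.0025, 0, 0, 30],
    [0.05, 0, 0, -0.003, 0, 0, 36],
    [0.05, 0, 0, -0.0035, 0, 0, 42],
    [0.05, 0, 0, -0.004, 0, 0, 48],
    [0.05, 0, 0, -0.0045, 0, 0, 54],
    [0.05, 0, 0, -0.005, 0, 0, 60],
    [0.05, 0, 0, -0.0055, 0, 0, 66],
  ],
)

```text
time_s: 7.38
ee_pos: [0.5819, -0.1719, 0.1317]
eef_rot: [-2.903, -1.197, 0.001]
force: [0.5, 1.9, 0.1]
grip_width: 0.0614
```

```bash
python3 look.py scene s8;  python3 - <<'E'
import cv2
a=cv2.imread("pics/s8.png")[180:280,200:320];cv2.imwrite("pics/s8z.png",cv2.resize(a,None,fx=5,fy=5,interpolation=cv2.INTER_CUBIC))
E
```

```text
(array([ 0.582 , -0.1723,  0.1318]), np.float64(0.7776), array([-0.329,  0.217,  1.853,  0.   ,  1.073,  0.464]), array([-0.14,  0.21, -0.7 ]), array([ 0.15, -0.1 ,  0.  ]), 0.0616, 7.43)
```

View pics/s8z.png

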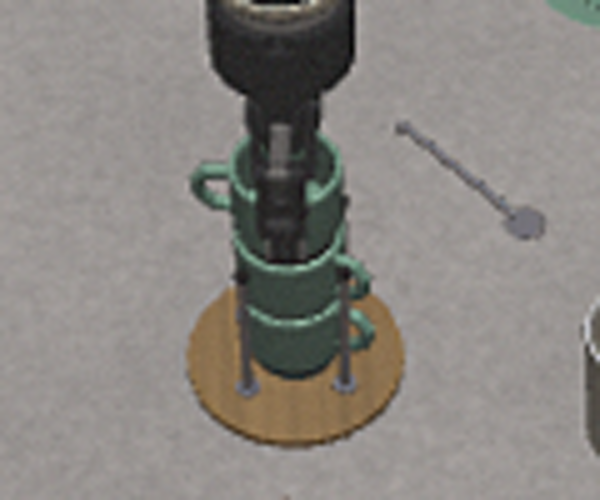

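send_rows(
  deltas=[
    [0.05, 0, 0, -0.0005, 0, 0, 6],
    [0.05, 0, 0, -0.001, 0, 0, 12],
    [0.05, 0, 0, -0.0015, 0, 0, 18],
    [0.05, 0, 0, -0.002, 0, 0, 24],
    [0.05, 0, 0, -0.0027, 0, 0, 30],
    [0.05, 0, 0, -0.0034, 0, 0, 36],
    [0.05, 0, 0, -0.0042, 0, 0, 42],
    [0.05, 0, 0, -0.005, 0, 0, 48],
  ],
)

```text
time_s: 8.1
ee_pos: [0.5814, -0.1728, 0.1363]
eef_rot: [-3.14, 0.085, 0.003]
force: [-0.2, 0.2, -2.0]
grip_width: 0.0617
```

```bash
python3 look.py scene s9;  python3 - <<'E'
import cv2
a=cv2.imread("pics/s9.png")[180:280,200:320];cv2.imwrite("pics/s9z.png",cv2.resize(a,None,fx=5,fy=5,interpolation=cv2.INTER_CUBIC))
E
```

```text
(array([ 0.5816, -0.1729,  0.1366]), np.float64(-0.0589), array([-3.300e-01,  2.130e-01,  1.849e+00, -1.000e-03,  1.082e+00,
        1.300e+00]), array([ 0.34,  0.24, -2.04]), array([-0.03,  0.07,  0.  ]), 0.0618, 8.15)
```

View pics/s9z.png

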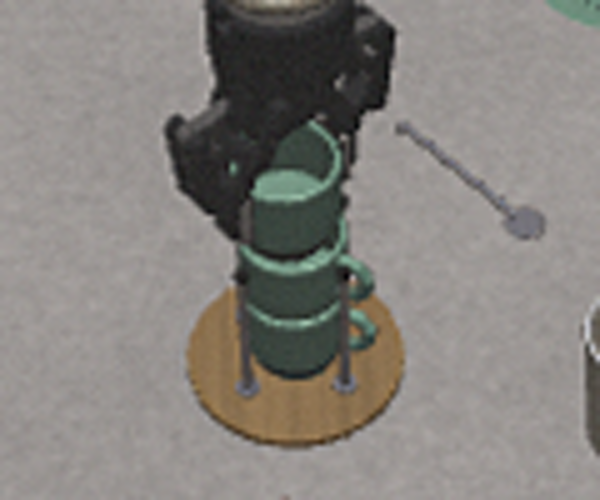

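The cup is free: it's 13 mm up and the force is just its weight. Now straight up.

send_rows(
  deltas=[
    [0.05, 0, 0, -0.001, 0, 0, 0],
    [0.05, 0, 0, -0.002, 0, 0, 0],
    [0.05, 0, 0, -0.003, 0, 0, 0],
    [0.05, 0, 0, -0.004, 0, 0, 0],
    [0.05, 0, 0, -0.006, 0, 0, 0],
    [0.05, 0, 0, -0.009, 0, 0, 0],
    [0.05, 0, 0, -0.013, 0, 0, 0],
    [0.05, 0, 0, -0.018, 0, 0, 0],
    [0.05, 0, 0, -0.026, 0, 0, 0],
    [0.05, 0, 0, -0.036, 0, 0, 0],
    [0.05, 0, 0, -0.046, 0, 0, 0],
    [0.05, 0, 0, -0.056, 0, 0, 0],
    [0.05, 0, 0, -0.064, 0, 0, 0],
    [0.05, 0, 0, -0.064, 0, 0, 0],
  ],
)

```text
time_s: 9.32
ee_pos: [0.584, -0.1733, 0.2047]
eef_rot: [3.139, -0.086, 0.008]
force: [0.2, 0.0, -2.2]
grip_width: 0.0619
```

```bash
python3 look.py scene s10; python3 look.py top t10
python3 - <<'E'
import cv2
a=cv2.imread("pics/s10.png")[160:280,200:320];cv2.imwrite("pics/s10z.png",cv2.resize(a,None,fx=5,fy=5,interpolation=cv2.INTER_CUBIC))
E
python3 - <<'E'
from station import robot
from h import *
s=robot.get_state();print(delta(s,[.497,.2096,.2],-.06))
E
```

```text
(array([ 0.5834, -0.1731,  0.2034]), np.float64(-0.0547), array([-0.329,  0.156,  1.785,  0.   ,  1.197,  1.296]), array([-0.09, -0.79, -2.92]), array([-0.02,  0.03, -0.05]), 0.0613, 9.37)
(array([ 0.5828, -0.1729,  0.2022]), np.float64(-0.0546), array([-0.329,  0.157,  1.787, -0.   ,  1.196,  1.296]), array([-0.01,  0.09, -2.26]), array([ 0.03, -0.07,  0.02]), 0.0616, 9.42)
(array([-106.5, -377.2,    1.9]), array([ 0.02, -0.08,  0.31]))
```

View pics/s10z.png

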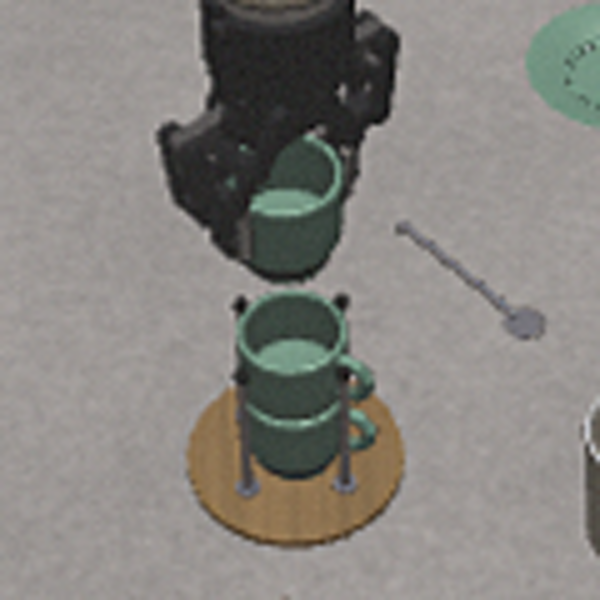

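send_rows(
  deltas=[
    [0.05, -0.005, -0.01, 0, 0, 0, 0],
    [0.05, -0.014, -0.03, 0, 0, 0, 0],
    [0.05, -0.028, -0.06, 0, 0, 0, 0],
    [0.05, -0.042, -0.09, 0, 0, 0, 0],
    [0.05, -0.056, -0.12, 0, 0, 0, 0],
    [0.05, -0.07, -0.15, 0, 0, 0, 0],
    [0.05, -0.084, -0.18, 0, 0, 0, 0],
    [0.05, -0.098, -0.21, 0, 0, 0, 0],
    [0.05, -0.112, -0.24, 0, 0, 0, 0],
    [0.05, -0.126, -0.27, 0, 0, 0, 0],
    [0.05, -0.14, -0.3, 0, 0, 0, 0],
    [0.05, -0.154, -0.33, 0, 0, 0, 0],
    [0.05, -0.168, -0.355, 0, 0, 0, 0],
    [0.05, -0.174, -0.368, 0, 0, 0, 0],
    [0.05, -0.176, -0.373, 0, 0, 0, 0],
    [0.05, -0.176, -0.373, 0, 0, 0, 0],
    [0.05, -0.176, -0.373, 0, 0, 0, 0],
  ],
)

```text
time_s: 10.83
ee_pos: [0.4266, 0.209, 0.2009]
eef_rot: [3.14, -0.084, -0.001]
force: [0.5, 0.1, -1.8]
grip_width: 0.0615
```

```bash
python3 look.py wrist w11
```

```text
(array([0.427 , 0.2086, 0.201 ]), np.float64(-0.0549), array([ 4.020e-01, -9.800e-02,  2.051e+00, -1.000e-03,  1.189e+00,
        2.028e+00]), array([ 0.47,  0.35, -1.35]), array([-0.  , -0.05,  0.02]), 0.0616, 10.88)
```

View pics/w11.png

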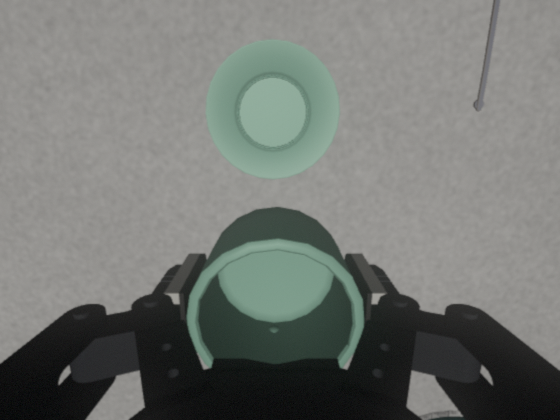

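Run:
```python
from h import *
import pickle
im=pickle.load(open("w11.pkl","rb"))
m=green(im).astype(np.uint8);m[200:]=0
c=max(cv2.findContours(m,cv2.RETR_EXTERNAL,cv2.CHAIN_APPROX_NONE)[0],key=cv2.contourArea).reshape(-1,2)
print(c.min(0),c.max(0));P=onplane(im,c,.0145);print("saucer",circ(P))
# ring (inner) ~ edge of flat: left 235 right 311, top 72, bottom 152
P=onplane(im,[(235,111),(311,111),(273,72),(273,152)],.005);print("ring",circ(P))
# cup rim: left 187 right 364 ; top 239; 
for z in (.2414,.2434):
    P=onplane(im,[(187,308),(364,308),(275.5,239),(200,275),(351,275)],z);print("cup",circ(P))
```

```text
[215  48] [326 162]
saucer (array([0.50115798, 0.20715238]), np.float64(0.05059425882298831))
ring (array([0.49534623, 0.2051274 ]), np.float64(0.03745457029592917))
cup (array([0.42286321, 0.20716437]), np.float64(0.03166841217240815))
cup (array([0.4242389 , 0.20709483]), np.float64(0.031055769779837053))
```

Run:
```python
from h import *
import pickle
im=pickle.load(open("w11.pkl","rb"))
h=cv2.cvtColor(im["color"],cv2.COLOR_RGB2HSV)
m=((h[...,1]>28)&(h[...,0]>50)&(h[...,0]<110)).astype(np.uint8);m[200:]=0
m=cv2.morphologyEx(m,cv2.MORPH_OPEN,np.ones((5,5)))
c=max(cv2.findContours(m,cv2.RETR_EXTERNAL,cv2.CHAIN_APPROX_NONE)[0],key=cv2.contourArea).reshape(-1,2)
print(c.min(0),c.max(0));P=onplane(im,c,.0145);print("saucer",circ(P), "resid",np.std(np.hypot(*(P[:,:2]-circ(P)[0]).T)))
a=cv2.imread("pics/w11.png")[30:190,195:350];cv2.imwrite("pics/w11z.png",cv2.resize(a,None,fx=3.7,fy=3.7,interpolation=cv2.INTER_CUBIC))
```

```text
[206  40] [338 178]
saucer (array([0.49603751, 0.20578829]), np.float64(0.06300295678801798)) resid 0.00027603592445985307
```

View pics/w11z.png

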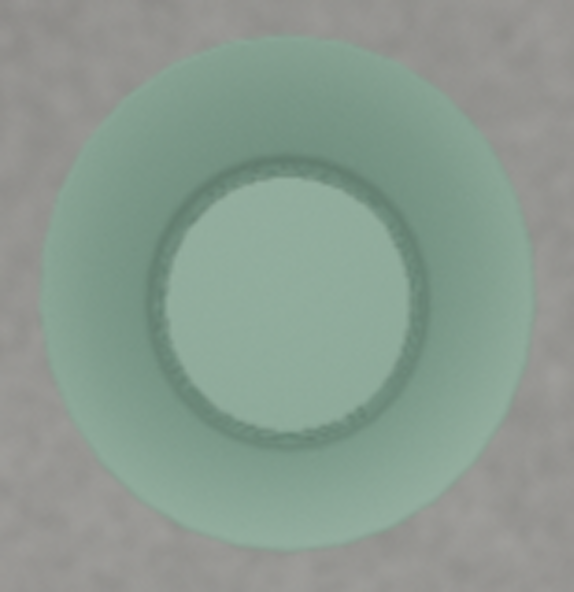

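send_rows(
  deltas=[
    [0.05, 0.01, -0.0004, 0, 0, 0, 0],
    [0.05, 0.03, -0.0013, 0.005, 0, 0, 0],
    [0.05, 0.05, -0.0022, 0.015, 0, 0, 0],
    [0.05, 0.065, -0.0028, 0.03, 0, 0, 0],
    [0.05, 0.0704, -0.0031, 0.05, 0, 0, 0],
    [0.05, 0.0704, -0.0031, 0.07, 0, 0, 0],
    [0.05, 0.0704, -0.0031, 0.09, 0, 0, 0],
    [0.05, 0.0704, -0.0031, 0.108, 0, 0, 0],
    [0.05, 0.0704, -0.0031, 0.124, 0, 0, 0],
    [0.05, 0.0704, -0.0031, 0.135, 0, 0, 0],
    [0.05, 0.0704, -0.0031, 0.141, 0, 0, 0],
    [0.05, 0.0704, -0.0031, 0.141, 0, 0, 0],
    [0.05, 0.0704, -0.0031, 0.141, 0, 0, 0],
  ],
)

```text
time_s: 11.97
ee_pos: [0.4982, 0.2083, 0.0606]
eef_rot: [-3.14, 0.087, -0.0]
force: [0.5, -0.3, -2.3]
grip_width: 0.0616
```

```bash
python3 look.py top t12;python3 look.py scene s12;  python3 - <<'E'
import cv2,numpy as np
a=cv2.imread("pics/s12.png")[110:200,275:375];b=cv2.imread("pics/t12.png")[200:290,130:230]
cv2.imwrite("pics/s12z.png",np.hstack([cv2.resize(q,(400,360),interpolation=cv2.INTER_CUBIC) for q in(a,b)]))
E
```

```text
(array([0.4986, 0.2086, 0.0613]), np.float64(-0.0551), array([ 0.35 ,  0.18 ,  2.047, -0.   ,  0.913,  1.976]), array([-0.59,  0.14, -2.13]), array([-0.01, -0.03,  0.  ]), 0.0613, 12.02)
(array([0.4987, 0.2088, 0.0616]), np.float64(-0.055), array([ 0.35 ,  0.179,  2.047, -0.   ,  0.913,  1.976]), array([ 0.15,  0.62, -1.72]), array([0.01, 0.08, 0.01]), 0.0618, 12.07)
```

View pics/s12z.png

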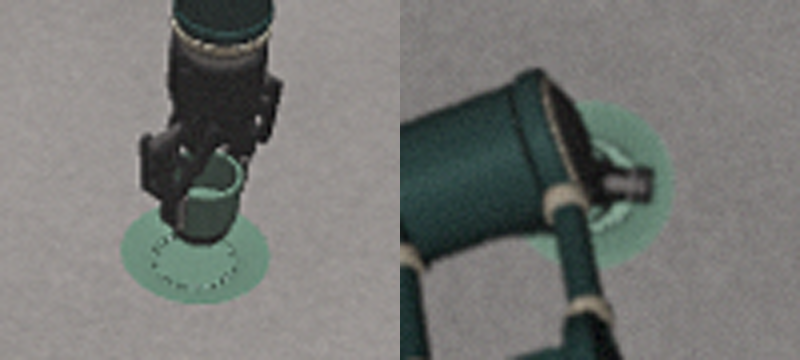

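Run:
```python
from h import *
import pickle
im=pickle.load(open("s12.pkl","rb"))
print(onplane(im,[(275+203/4,110+228/4)],.042+.003))
```

```text
[[0.50293844 0.20840942 0.045     ]]
```

send_rows(
  deltas=[
    [0.05, 0, 0, 0.008, 0, 0, 0],
    [0.05, 0, 0, 0.016, 0, 0, 0],
    [0.05, 0, 0, 0.022, 0, 0, 0],
    [0.05, 0, 0, 0.027, 0, 0, 0],
    [0.05, 0, 0, 0.03, 0, 0, 0],
    [0.05, 0, 0, 0.032, 0, 0, 0],
    [0.05, 0, 0, 0.033, 0, 0, 0],
    [0.05, 0, 0, 0.033, 0, 0, 0],
  ],
)

```text
time_s: 12.73
ee_pos: [0.4974, 0.2086, 0.0271]
eef_rot: [3.14, -0.086, -0.001]
force: [-0.8, -0.5, -1.7]
grip_width: 0.0616
```

```bash
python3 look.py scene s13;  python3 - <<'E'
import cv2,numpy as np
a=cv2.imread("pics/s13.png")[120:200,280:370]
cv2.imwrite("pics/s13z.png",cv2.resize(a,None,fx=7,fy=7,interpolation=cv2.INTER_CUBIC))
E
```

```text
(array([0.4976, 0.2086, 0.0274]), np.float64(-0.0546), array([ 0.351,  0.227,  2.067, -0.   ,  0.848,  1.976]), array([-0.19, -0.39, -2.25]), array([-0.06, -0.02,  0.06]), 0.0613, 12.78)
```

View pics/s13z.png

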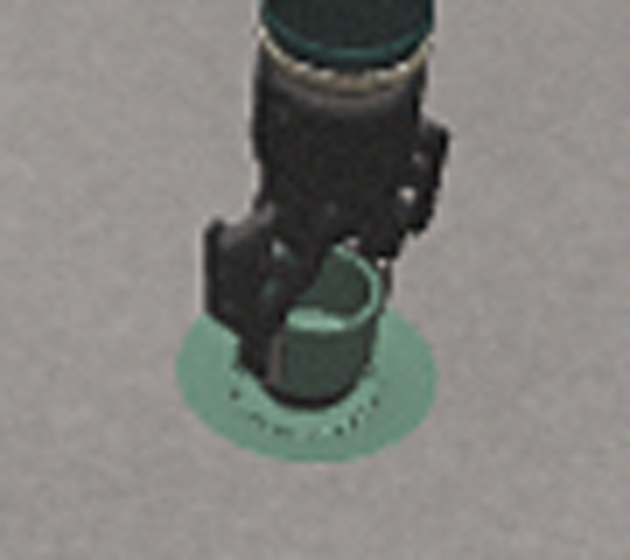

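Compared with the dashed ring, the cup sits a few mm towards +y, and the wrist measurement agrees. I'll shift 3 mm and creep down.

send_rows(
  deltas=[
    [0.05, 0.001, 0.003, 0, 0, 0, 0],
    [0.05, 0.001, 0.003, 0, 0, 0, 0],
    [0.05, 0.001, 0.003, 0.001, 0, 0, 0],
    [0.05, 0.001, 0.003, 0.002, 0, 0, 0],
    [0.05, 0.001, 0.003, 0.0025, 0, 0, 0],
    [0.05, 0.001, 0.003, 0.003, 0, 0, 0],
    [0.05, 0.001, 0.003, 0.003, 0, 0, 0],
  ],
)

```text
time_s: 13.37
ee_pos: [0.4984, 0.2055, 0.0246]
eef_rot: [3.14, -0.086, -0.0]
force: [-0.6, -0.4, 1.4]
grip_width: 0.0619
```

Contact: the force went from -2 N to +1.4 N. I'll check, then open.

```bash
python3 look.py scene s14;  python3 - <<'E'
import cv2,numpy as np
a=cv2.imread("pics/s14.png")[120:200,280:370]
cv2.imwrite("pics/s14z.png",cv2.resize(a,None,fx=7,fy=7,interpolation=cv2.INTER_CUBIC))
E
```

```text
(array([0.4984, 0.2055, 0.0246]), np.float64(-0.0546), array([ 0.345,  0.23 ,  2.069, -0.   ,  0.842,  1.97 ]), array([-1.22,  0.25,  0.98]), array([-0.1 ,  0.17, -0.04]), 0.0618, 13.42)
```

View pics/s14z.png

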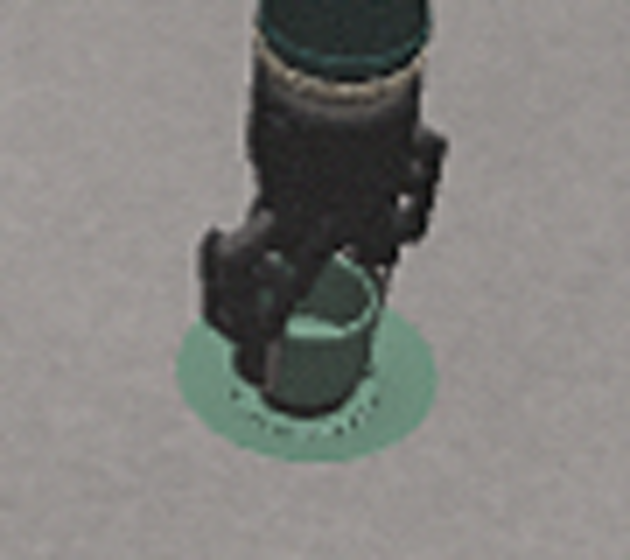

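The foot's front edge is now at (312,416), within 2–3 mm of centred. Releasing.

send_rows(
  deltas=[
    [0.06, 0, 0, 0, 0, 0, 0],
    [0.063, 0, 0, 0, 0, 0, 0],
    [0.067, 0, 0, 0, 0, 0, 0],
    [0.072, 0, 0, 0, 0, 0, 0],
    [0.078, 0, 0, 0, 0, 0, 0],
    [0.085, 0, 0, 0, 0, 0, 0],
    [0.085, 0, 0, 0, 0, 0, 0],
    [0.085, 0, 0, 0, 0, 0, 0],
  ],
  newtons=20,
)

```text
time_s: 14.08
ee_pos: [0.4984, 0.2056, 0.0244]
eef_rot: [-3.14, 0.086, -0.0]
force: [0.1, 0.6, 0.6]
grip_width: 0.0849
```

```bash
python3 look.py wrist w15
```

```text
(array([0.4984, 0.2056, 0.0244]), np.float64(-0.0547), array([0.345, 0.231, 2.069, 0.   , 0.842, 1.97 ]), array([-0.19,  0.59, -0.93]), array([ 0.02, -0.03, -0.01]), 0.0853, 14.13)
```

View pics/w15.png

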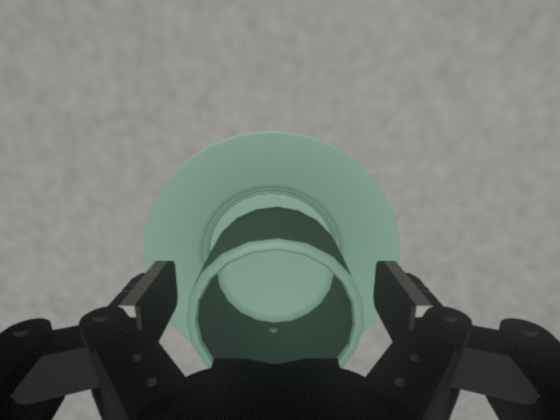

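The fingers are clear of the rim on both sides (rim columns 187–363, fingers at 176 and 375). Going straight up.

send_rows(
  deltas=[
    [0.085, 0, 0, -0.005, 0, 0, 0],
    [0.085, 0, 0, -0.015, 0, 0, 0],
    [0.085, 0, 0, -0.03, 0, 0, 0],
    [0.085, 0, 0, -0.05, 0, 0, 0],
    [0.085, 0, 0, -0.08, 0, 0, 0],
    [0.085, 0, 0, -0.11, 0, 0, 0],
    [0.085, 0, 0, -0.14, 0, 0, 0],
    [0.085, -0.03, 0, -0.17, 0, 0, 0],
    [0.085, -0.06, 0, -0.18, 0, 0, 0],
    [0.085, -0.06, 0, -0.18, 0, 0, 0],
    [0.085, -0.06, 0, -0.18, 0, 0, 0],
  ],
)

```text
time_s: 15.05
ee_pos: [0.4384, 0.2092, 0.2066]
eef_rot: [-3.139, 0.084, -0.006]
force: [0.7, -0.3, -0.5]
grip_width: 0.0852
```

```bash
python3 look.py scene s16; python3 look.py wrist w16
python3 - <<'E'
import cv2,numpy as np
a=cv2.imread("pics/s16.png")[120:200,280:370];b=cv2.imread("pics/w16.png")
c=cv2.imread("pics/s16.png")[190:280,210:310]
cv2.imwrite("pics/f16.png",np.hstack([cv2.resize(q,(265,300),interpolation=cv2.INTER_CUBIC) for q in(a,c)]+[cv2.resize(b,(270,300))]))
E
```

```text
(array([0.4386, 0.209 , 0.2055]), np.float64(-0.054), array([ 0.393, -0.082,  2.028, -0.   ,  1.193,  2.018]), array([ 0.38, -0.58,  0.04]), array([-0.02,  0.02,  0.  ]), 0.085, 15.1)
(array([0.4387, 0.2088, 0.2047]), np.float64(-0.0544), array([ 0.393, -0.08 ,  2.028, -0.   ,  1.193,  2.018]), array([ 0.82, -0.22, -0.42]), array([ 0.02, -0.02, -0.  ]), 0.085, 15.15)
```

View pics/f16.png

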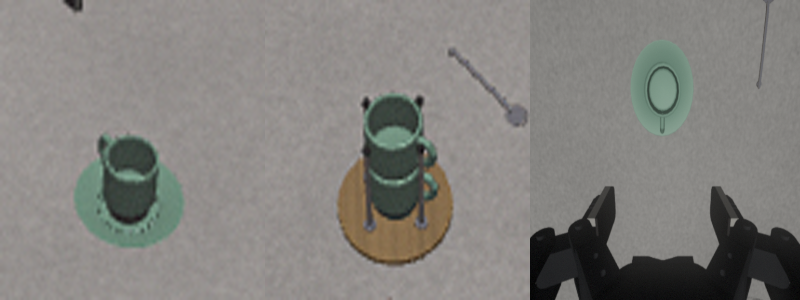

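View pics/w16.png

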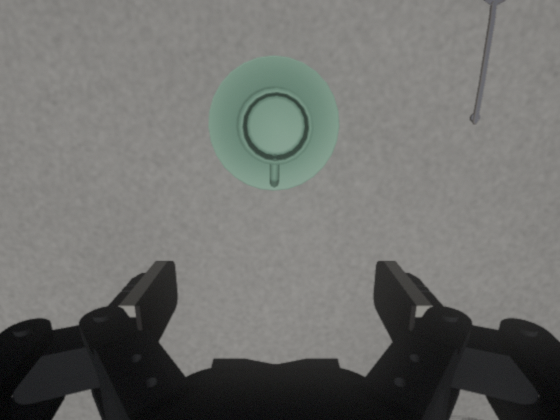

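Run:
```python
from h import *
import pickle
im=pickle.load(open("w16.pkl","rb"))
print("saucer",circ(onplane(im,[(209,122),(339,122),(274,55),(274,190)],.0145)))
print("cup rim",circ(onplane(im,[(239,125),(312,125),(275.5,87),(275.5,162)],.067)))
a=cv2.imread("pics/w16.png")[45:200,195:350];cv2.imwrite("pics/w16z.png",cv2.resize(a,None,fx=3.7,fy=3.7,interpolation=cv2.INTER_CUBIC))
```

```text
saucer (array([0.49588238, 0.20514013]), np.float64(0.06360946764683224))
cup rim (array([0.49768602, 0.20359896]), np.float64(0.029988961961567105))
```

View pics/w16z.png

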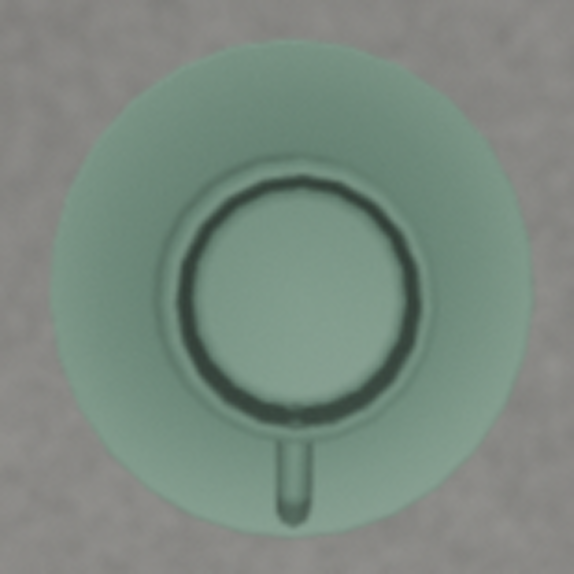

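The cup centre is about 2.4 mm from the saucer centre, upright and released. The arm touches nothing and both lower cups are seated, so I'm handing in.

```bash
python3 -c "
from station import robot
print(robot.close_job())"
```

```text
the job is handed in; nothing more can be done
None
```

The top cup is off the pile and standing on the saucer, let go, and the job is handed in; no verdict was reported.

**What I did:** I gripped the cup across its body, beside the handle, at 60 N. I turned it until the middle cup's handle stopped against a rod. Then I turned it about 3 rad more while raising it about 13 mm, until only its own weight was left on the gripper. I lifted it straight up, carried it over, lowered it to light contact, opened the fingers and backed off. It took about 15 s.

**Last checks:**
- **Cup on saucer:** the wrist view puts the cup centre about 2.4 mm from the saucer centre, and the cup looks upright.
- **Saucer:** it moved less than 1 mm by the wrist views.
- **Other cups:** by eye in the scene picture, the two lower cups are still seated and upright. Both turned a little, up to the rod. I did not measure their final positions.
- **Bystanders:** the spoon looks unmoved in the final views. The arm never came near the other bystanders, and I did not measure them again.
- **Robot:** it stands clear of everything, with no contact force beyond noise.

**Disagreements:** the cameras differed by up to 4–5 mm on the saucer centre. I set the cup down using its position relative to the saucer in the wrist view. After the first lowering, the scene view showed the cup a few mm off, so I shifted it 3 mm before contact.

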